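# Weigh the coin jar on the counter balance

## Robot

A 6-joint arm with a two-finger parallel gripper is mounted at the origin on a cart in front of the work surface, level with it; the furniture and walls round the work are solid. World frame = base frame: x ahead of the robot, y to its left, z up, the work surface at z = 0. Lengths are in m, angles in rad, forces in N, time in s.
With the tool pointing down it reaches from about 0.4 to 0.925 m from the base axis. Payload 12.5 kg.
Tool frame: the origin (TCP) lies at the very end of the fingers, on their centre line; the grasp point (between the pads) lies hold_point_z behind it (hold_point_z is the distance from the TCP to the grasp point, in m); z points along the fingers, y is the line along which they close (so a half turn about z gives the same grasp; the last joint's range is limited). The gripper opens to 95 mm and grips with 3 to 60 N. Pads are 20 mm wide; open, the fingers measure 119 mm over their backs; the gripper's body (75 mm by 180 mm) begins 59 mm behind the grasp point.
Start: joints at [1.177, 0.491, 1.559, -0, 1.092, -0.106], TCP at [0.177, 0.599, 0.215] pointing down, gripper open.
Joint ranges: [-3.1, 3.1], [-0.84, 2.19], [0.05, 2.79], [-1.13, 4.28], [0.06, 2.93], [-2.69, 2.69]. Speed limits (rad/s): [2.22, 2.22, 2.79, 3.14, 3.14, 3.14].

## Interface

Orientations are given as a 3x3 rotation matrix whose columns are the frame's x, y, z axes.
In Python, from bench import * gives the robot as it stands. The module is installed in compiled form; this text tells all that it offers.
- The arm moves only by the shell command python3 -m crank 'ROWS' [FORCE]. ROWS is JSON, one flat list of numbers, 5 for each row, row after row: the shift along the world's x, y, z in m, then the turn about the world's z in rad, then the opening, from 0 (shut) to 1 (fully open). In form: [tx, ty, tz, spin, hand, tx, ty, tz, spin, hand, ...]. A call has 1 to 20 rows; each row shifts and turns the commanded pose from where the row before left it; what a row does not reach is not made up. A row lasts 1/10 s, in which the tool goes at most 50 mm and 8.59 degrees, less where a joint would pass 70% of its speed; a pose out of reach is approached as far as the arm can. A call with a gripper value outside its range is refused whole. The fingers move at their own pace and stop on an object; FORCE is the grip in N (left out, the last holds). Time passes only in rows, so rows that do not move let the fingers close. It gives the time, the measured TCP pose, the force, the opening and the grip force at its end, in the units of the state.
- read_state(): the state, without advancing time (a new reading comes with each control period).
- read_camera(name): name is "scene" or "top"; returns a dict with "pixels" (420x560x3 uint8, red, green, blue), "depth" (420x560 float32, m along the optical axis (not along the pixel's ray), 0 where there is no reading), "fx", "fy", "cx", "cy" (pixels), "extrinsics" (4x4, takes a point from camera to world coordinates). Camera axes: x right, y up, looking along -z (the intrinsics and any distortion apply to the point x, -y, -z); pixel columns grow to the right and rows downward; lengths in m; the calibration is good to about 2 mm. A picture is of the moment at which its call begins.
- job_done(): hands the job in; it is judged then, once.
The state is a dict: "time_s": time; "q": joint angles; "dq": joint speeds; "joint_efforts": joint torques, N m; "position": TCP position; "orientation": TCP orientation; "force": force on the tool from outside, world axes, zero at the start; "torque": the same for the moment, N m; "gripper_width": finger opening in m; "grasp_force": force on a finger pad.
Only numpy, scipy, OpenCV 4.12 (cv2) and the standard library are available. Lean on these libraries where they do the work, as an engineer would, in place of code of your own. Each camera call takes 0.05 s, during which the arm holds its last target. There are 200 camera calls.

## Task

Weigh the jar of coins on the counter balance; its pans must end level and at rest. First press the high pan gently down to about level with a fingertip and hold it there a moment, to feel how much weight that side lacks. Then move across to the jar's pan whichever one of the two smaller weights leaves a difference the rider can take up, and slide the rider along its bar until the pans sit level; the balance is delicate, so never push on or squeeze any part of it with more than about a kilogram's force (10 N), set the weight down without a knock, and leave the jar, the other weights on their pan and the things round about where they stand.

Things in the scene. Friction and masses are not known exactly. Their poses are not given: they have to be found in the camera images.
- balance: two-pan counter balance, green body 104 x 268 x 60 mm, fixed; origin at the centre of its underside, x to its rear, y along the beam to the left pan, z up. The beam's pivot is 80 mm up. The pans stay horizontal (parallel linkage): where a load or fingertip bears on a pan makes no difference. A red pointer stands on the centre mark of a white plate (up to 152 mm high) when level.
- beam (a joint): tip of the beam, rad: 0 = right pan down on its stop (the start), 0.10 = level, 0.20 = left pan down on its stop; the pans, 105 mm from the pivot, go 10.5 mm up or down from level. It takes a second or two to settle. Off the stops 10 g of unbalance tip it by 0.029 rad. To hold it level, the force on the light pan must equal the missing weight (1 to 5 N at the start).
- left_pan_floor (a point): centre of the floor of the left steel pan (142 mm dish, lip 3 mm high); 106 mm above the counter when level. The jar of coins stands on its rear half; the front half, about 38 mm in front of the centre, is free.
- right_pan_floor (a point): centre of the floor of the right pan (same size). The three weights stand on it, about 36 mm behind the centre and 36 mm in front of it, 32 mm to either side; which weight has which place varies.
- rider (a joint): position of the brass rider on the front bar, m: 0 in the middle, positive towards the left pan, stops at -0.075 and +0.075. The rider weighs 200 g: moving it 10 mm to the left is worth 19 g added to the left pan. It sits with about 1 N of friction and stays where it is left.
- rider_fin (a point): point on the rider's upright brass fin (10 mm thick along the bar, 18 mm across it), by which it is slid: 15 mm below the fin's top, 19 mm above the 26 mm wide block on the bar, 98 mm in front of the beam's pivot. It goes up and down and leans with the beam.
- weight_100_mid (a point): smallest brass weight, 100 g: cylinder 24 mm across and 26 mm high with a 15 mm knob above, 42 mm high in all; this point half-way up (21 mm above its foot).
- weight_200_mid (a point): middle brass weight, 200 g: cylinder 30 mm across and 32 mm high with a knob, 48 mm high in all; this point half-way up (24 mm above its foot).
- weight_500_mid (a point): largest brass weight, 500 g: cylinder 40 mm across and 46 mm high with a knob, 62 mm high in all; this point half-way up (31 mm above its foot). It stays where it is.
- coin_jar_mid (a point): glass jar of coins, 66 mm across and 79 mm high, on the left pan; between 340 and 630 g, how much is not known. This point is half-way up.
- bell: desk bell, 84 mm across, 58 mm high; origin at the centre of its underside; bystander.
- matches: matchbox, 37 x 56 x 16 mm; origin at the centre of its underside; bystander.
- desk_stapler: stapler, 36 x 135 x 42 mm; origin at the centre of its underside; bystander.
- receipts: bulldog clip on a few receipts, 50 x 63 x 12 mm; origin at the centre of its underside; bystander.

How it is judged:
On the way, in this order (a step that is already met when the one before it is completed fails the run):
1. the high pan is pressed down by touch until the beam is about level, with all weights still in place (value of joint beam between 0.05 and 0.15 rad and contact force between the fingers and balance above 0.4 N and horizontal distance between each of weight_100_mid, weight_200_mid and right_pan_floor below 0.066 m and z of weight_100_mid in the frame of right_pan_floor between 0.015 and 0.027 m and angle between each of weight_100_mid, weight_200_mid's own z axis and vertical below 0.12 rad and z of weight_200_mid in the frame of right_pan_floor between 0.018 and 0.03 m), for 0.3 s.
2. one of the two smaller weights stands on the jar's pan, let go (((horizontal distance between weight_100_mid and left_pan_floor below 0.066 m and z of weight_100_mid in the frame of left_pan_floor between 0.015 and 0.027 m and angle between each of weight_100_mid, weight_200_mid's own z axis and vertical below 0.12 rad and horizontal distance between weight_200_mid and right_pan_floor below 0.066 m and z of weight_200_mid in the frame of right_pan_floor between 0.018 and 0.03 m) or (horizontal distance between weight_200_mid and left_pan_floor below 0.066 m and z of weight_200_mid in the frame of left_pan_floor between 0.018 and 0.03 m and angle between each of weight_200_mid, weight_100_mid's own z axis and vertical below 0.12 rad and horizontal distance between weight_100_mid and right_pan_floor below 0.066 m and z of weight_100_mid in the frame of right_pan_floor between 0.015 and 0.027 m)) and contact force between the fingers and weight_100 below 0.05 N and contact force between the fingers and weight_200 below 0.05 N), for 0.2 s.
At the end, for the whole second after the job is handed in: exactly one of the 100 g and 200 g weights stands upright on the left pan beside the jar, the other and the 500 g weight upright on the right pan, and the beam floats level within 0.02 rad (each pan within 2 mm of its level height) and is at rest (((horizontal distance between weight_100_mid and left_pan_floor below 0.066 m and z of weight_100_mid in the frame of left_pan_floor between 0.015 and 0.027 m and angle between each of weight_100_mid, weight_200_mid's own z axis and vertical below 0.12 rad and horizontal distance between weight_200_mid and right_pan_floor below 0.066 m and z of weight_200_mid in the frame of right_pan_floor between 0.018 and 0.03 m) or (horizontal distance between weight_200_mid and left_pan_floor below 0.066 m and z of weight_200_mid in the frame of left_pan_floor between 0.018 and 0.03 m and angle between each of weight_200_mid, weight_100_mid's own z axis and vertical below 0.12 rad and horizontal distance between weight_100_mid and right_pan_floor below 0.066 m and z of weight_100_mid in the frame of right_pan_floor between 0.015 and 0.027 m)) and value of joint beam between 0.08 and 0.12 rad and velocity of joint beam between -0.03 and 0.03 rad/s and horizontal distance between coin_jar_mid and left_pan_floor below 0.066 m and z of coin_jar_mid in the frame of left_pan_floor between 0.0335 and 0.0455 m and angle between each of coin_jar_mid, weight_500_mid's own z axis and vertical below 0.12 rad and horizontal distance between weight_500_mid and right_pan_floor below 0.066 m and z of weight_500_mid in the frame of right_pan_floor between 0.025 and 0.037 m); the robot touches nothing.
It fails at once if the robot pushes on or squeezes the balance with more than 15 N (contact force between any of the fingers, the arm and balance above 15 N).
It fails at once if a weight is knocked or pressed onto the balance with more than 18 N (contact force between any of weight_100, weight_200 and balance above 18 N).
It fails at once if the jar or the 500 g weight is moved more than 35 mm (riding up or down with its pan is 21 mm) or tips (angle between any of coin_jar_mid, weight_500_mid's own z axis and vertical above 0.2 rad or distance of any of coin_jar_mid, weight_500_mid from where it was at the start of the episode above 0.035 m).
It fails at once if a bystander is moved more than 20 mm (distance of any of bell, matches, desk_stapler, receipts from where it was at the start of the episode above 0.02 m).
It also fails if it takes over 72 s, if anything falls off the work surface, if the arm or the gripper's body presses on something with over 40 N, if the wrist force passes 120 N, or if a joint passes its speed limit or range.

## Working session

There is one attempt and no reset: what is moved stays moved. The work goes in short steps, Python scripts to look and compute and a shell command to move; the robot and the scene stay as the last step left them, time stands still between calls to the robot, and variables do not carry over. Pictures are saved under pics/ and viewed, at most 10 in all, crops included, and the job is handed in when it is done.

```bash
mkdir -p pics; cat > h.py <<'E'
from bench import *
import numpy as np, cv2
def cap(n):
    c=read_camera(n); return c
def pts(c):
    d=c["depth"]; v,u=np.mgrid[0:d.shape[0],0:d.shape[1]]
    P=np.stack([(u-c["cx"])/c["fx"]*d,-(v-c["cy"])/c["fy"]*d,-d,np.ones_like(d)],-1)
    W=(P@np.array(c["extrinsics"]).T)[...,:3]; W[d==0]=np.nan
    return W
E
python3 - <<'E'
from h import *
s=read_state(); print({k:np.round(v,3).tolist() for k,v in s.items()})
for n in("scene","top"):
    c=cap(n); cv2.imwrite(f"pics/{n}0.png",c["pixels"][...,::-1]); np.savez(n+"0.npz",**c)
    print(n,c["fx"],c["cx"],c["cy"],np.round(c["extrinsics"],3).tolist(),c.keys())
E
```

```text
{'time_s': 0.0, 'q': [1.177, 0.492, 1.559, -0.0, 1.092, -0.106], 'dq': [-0.0, -0.002, -0.001, -0.0, -0.0, -0.0], 'joint_efforts': [-0.0, -61.265, -25.818, 0.069, 0.048, -0.0], 'position': [0.177, 0.599, 0.214], 'orientation': [[-0.959, 0.284, -0.0], [0.284, 0.959, -0.001], [0.0, -0.001, -1.0]], 'force': [0.071, -0.536, -0.864], 'torque': [-0.052, -0.011, 0.049], 'grasp_force': 0.0, 'gripper_width': 0.095}
scene 410.4727889223883 280.93256611559667 209.4096863744736 [[-0.993, 0.091, -0.07, 0.49], [-0.114, -0.704, 0.701, 0.448], [0.014, 0.705, 0.709, 0.721], [0.0, 0.0, 0.0, 1.0]] dict_keys(['pixels', 'depth', 'fx', 'fy', 'cx', 'cy', 'extrinsics'])
top 408.676506190644 286.4828818020108 214.0960122041693 [[-0.021, 0.997, -0.068, 0.483], [-1.0, -0.021, -0.003, -0.18], [-0.005, 0.068, 0.998, 0.962], [0.0, 0.0, 0.0, 1.0]] dict_keys(['pixels', 'depth', 'fx', 'fy', 'cx', 'cy', 'extrinsics'])
```

View pics/scene0.png

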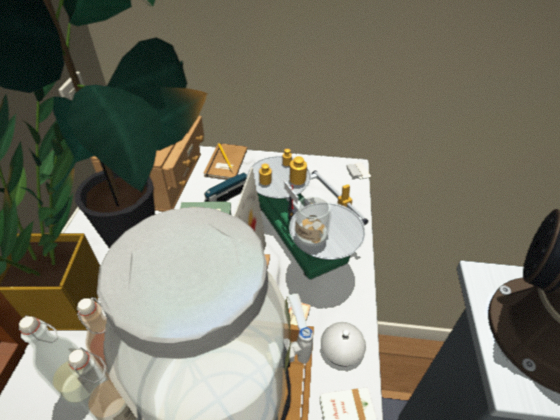

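View pics/top0.png

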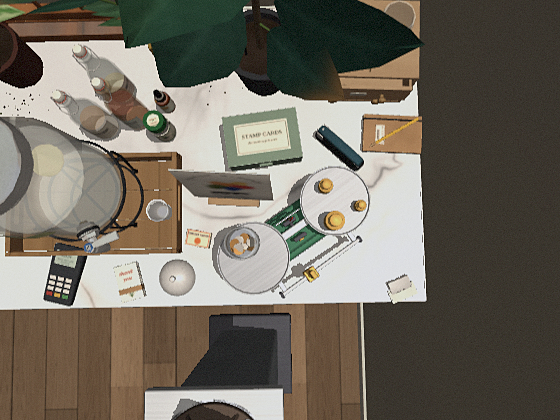

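The scene view shows the balance with its pans at about (325,230) and (285,178). In the top view the left pan is at (253,257) with the jar at (239,241). The right pan is at (335,200), with the 500 g weight at (335,220), the 200 g at (326,185) and the 100 g at (360,205). The rider is at (311,274), and a card stands behind the beam at (222,188).

```bash
python3 - <<'E'
from h import *
c=dict(np.load("top0.npz")); W=pts(c); im=c["pixels"]; hsv=cv2.cvtColor(im,cv2.COLOR_RGB2HSV)
np.set_printoptions(precision=4,suppress=True)
for n,u,v in [("Lpan",253,270),("Lpan2",240,265),("Rpan",320,205),("Rpan2",350,220),("rider",311,272),("jar",239,241),("500",335,217),("200",326,182),("100",360,204),("card",222,175),("stapler",338,146),("matches",398,288),("box",260,140),("bell",177,275),("receipts",198,238)]:
    print(n,W[v,u], "max z near",np.nanmax(W[v-6:v+7,u-6:u+7,2]))
# brass components
m=cv2.inRange(hsv,(15,120,90),(30,255,255)); m[:, :270]=0; m[:150]=0;m[300:]=0;m[:,380:]=0
N,l,st,ce=cv2.connectedComponentsWithStats(m)
for i in range(1,N):
    if st[i,4]>20:
        p=W[l==i]; top=p[p[:,2]>np.nanmax(p[:,2])-.004]; print(st[i],ce[i],np.nanmax(p[:,2]),np.nanmedian(top,0),len(top),np.nanmean(p,0))
# pan rim circle fits
for n,(a,b,cc,d) in {"L":(210,215,300,300),"R":(295,160,380,245)}.items():
    R=W[b:d,a:cc]; z=R[...,2]; 
    mm=(z>.085)&(z<.128)&(hsv[b:d,a:cc,1]<60)
    N,l,st,ce=cv2.connectedComponentsWithStats(mm.astype(np.uint8)); k=1+st[1:,4].argmax()
    p=R[l==k]; h=cv2.minEnclosingCircle(p[:,:2].astype(np.float32)); print(n,h,np.median(p[:,2]),p[:,:2].min(0),p[:,:2].max(0))
# end knobs of bar
for u,v in[(282,295),(360,238)]:
    print(W[v-3:v+4,u-3:u+4].reshape(-1,3)[np.nanargmax(W[v-3:v+4,u-3:u+4,2])])
cv2.imwrite("pics/crop.png",cv2.resize(im[150:310,180:430,::-1],(800,512),interpolation=cv2.INTER_CUBIC))
E
```

```text
Lpan [ 0.4274 -0.1062  0.1159] max z near 0.12075076051756506
Lpan2 [ 0.4381 -0.0794  0.1146] max z near 0.19772947562638565
Rpan [ 0.5603 -0.249   0.0971] max z near 0.0998867341794939
Rpan2 [ 0.5272 -0.3119  0.0953] max z near 0.14252449274032342
rider [ 0.4219 -0.2246  0.129 ] max z near 0.13228524277243559
jar [ 0.4874 -0.0815  0.1437] max z near 0.1595872029343205
500 [ 0.5306 -0.2731  0.157 ] max z near 0.15937249764122308
200 [ 0.6025 -0.2586  0.1435] max z near 0.14527906681854452
100 [ 0.5571 -0.3269  0.1363] max z near 0.13941745849912868
card [ 0.6095 -0.0601  0.2134] max z near 0.23074591341886952
stapler [ 0.7003 -0.2984  0.0384] max z near 0.04560930322304857
matches [ 0.3726 -0.4299  0.0117] max z near 0.015895773807274804
box [ 0.7129 -0.1214  0.059 ] max z near 0.06668198840167427
bell [0.4151 0.0699 0.0439] max z near 0.05983000055789811
receipts [0.497  0.0291 0.0139] max z near 0.02134861159114998
[319 179  14  14 150] [325.5067 185.32  ] 0.14527906681854452 [ 0.5968 -0.2586  0.1426] 49 [ 0.597  -0.2582  0.1343]
[355 200  11  11  88] [360.2955 205.125 ] 0.13941745849912868 [ 0.555  -0.3304  0.1373] 29 [ 0.5555 -0.3288  0.1286]
[325 211  20  19 287] [334.5645 220.1289] 0.15937249764122308 [ 0.5247 -0.2735  0.1569] 85 [ 0.5249 -0.2731  0.1481]
[304 267  15  15 120] [311.1583 273.6167] 0.13228524277243559 [ 0.4158 -0.2304  0.1299] 25 [ 0.4169 -0.226   0.1067]
L ((0.4588317275047302, -0.13041742146015167), 0.099360391497612) 0.11677518065783576 [ 0.3663 -0.2038] [ 0.5264 -0.0323]
R ((0.5591562986373901, -0.2672533392906189), 0.09094087034463882) 0.09602184512580081 [ 0.4957 -0.3553] [ 0.6435 -0.1948]
[ 0.3754 -0.1646  0.1001]
[ 0.4888 -0.3323  0.0805]
```

View pics/crop.png

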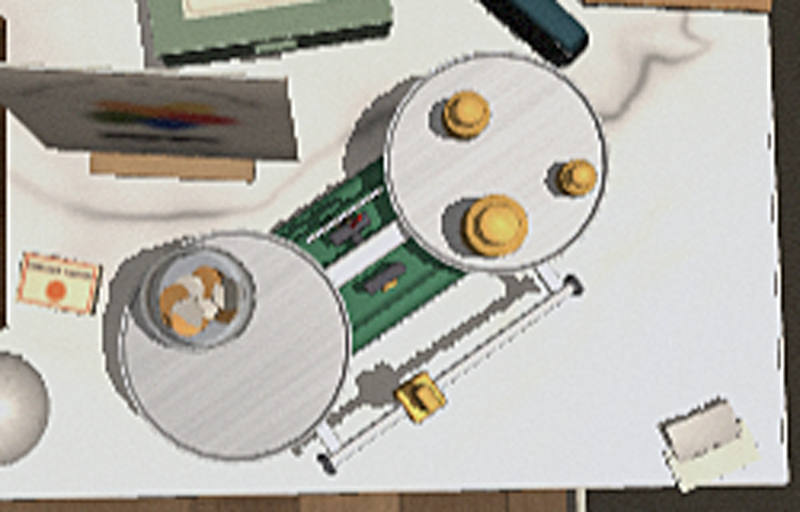

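```bash
cat >> h.py <<'E'
def ray(c,u,v,z):
    E=np.array(c["extrinsics"]); d=E[:3,:3]@[(u-c["cx"])/c["fx"],-(v-c["cy"])/c["fy"],-1]; o=E[:3,3]
    return o+d*(z-o[2])/d[2]
E
python3 - <<'E'
from h import *
import bench; print([x for x in dir(bench) if x[0]!='_'], getattr(bench,"hold_point_z",None))
np.set_printoptions(precision=4,suppress=True)
c=dict(np.load("top0.npz")); W=pts(c)
L=ray(c,254.1,258.1,.119);R=ray(c,335,200.3,.098)
y=(L-R)[:2]; print("L",L,"R",R,"sep",np.linalg.norm(y)); y/=np.linalg.norm(y); x=np.array([y[1],-y[0]]); C=(L+R)[:2]/2
print("C",C,"x",x,"y",y,"yaw",np.arctan2(y[1],y[0]))
q={"bar1":W[295-3:299,279:286].reshape(-1,3)[0]*0+[.3754,-.1646,.1],"bar2":[.4888,-.3323,.08],"rider":[.4158,-.2304,.13],"500":[.5247,-.2735,0],"200":[.5968,-.2586,0],"100":[.555,-.3304,0],"jar":[.4874,-.0815,0]}
for k,p in q.items():
    d=np.array(p[:2])-C; print(k,"x",d@x,"y",d@y)
c2=dict(np.load("scene0.npz"))
for n,w in(("top",W),("scene",pts(c2))):
    m=(w[...,2]>.1)&(w[...,1]>.0)&(w[...,0]<.75)&(w[...,0]>.2); p=w[m]
    for xm in(.25,.3,.35,.4,.45,.5,.55,.6): 
        s=p[(p[:,0]>xm)&(p[:,0]<xm+.05)]; 
        if len(s)>3: print(n,xm,len(s),s.min(0),s.max(0))
a=[read_state()["force"] for _ in range(3)]; print(a)
E
```

```text
['MotionError', 'hold_point_z', 'job_done', 'read_camera', 'read_state'] 0.0188
L [ 0.4519 -0.1091  0.119 ] R [ 0.5696 -0.281   0.098 ] sep 0.208324528325013
C [ 0.5107 -0.195 ] x [0.825  0.5651] y [-0.5651  0.825 ] yaw 2.17138637700353
bar1 x -0.09444207591110305 y 0.10158868289528036
bar2 x -0.09565900908598064 y -0.10084987339686445
rider x -0.0982974950215356 y 0.024472304975392867
500 x -0.032811819743803976 y -0.07262788211721527
200 x 0.03509127389490331 y -0.10108117497222491
100 x -0.03997011077879818 y -0.1366939329511657
jar x 0.044920432311706116 y 0.106851885517966
top 0.45 523 [0.4701 0.1244 0.153 ] [0.4997 0.2714 0.3362]
top 0.5 3941 [0.5    0.1235 0.1003] [0.55   0.2775 0.4365]
top 0.55 4210 [0.55   0.1388 0.1557] [0.6    0.1952 0.439 ]
top 0.6 3782 [0.6    0.     0.1002] [0.65   0.2026 0.4391]
scene 0.45 1076 [0.4708 0.1261 0.1527] [0.5    0.2694 0.3347]
scene 0.5 9911 [0.5    0.1268 0.1528] [0.55   0.3236 0.4376]
scene 0.55 12663 [0.55   0.1688 0.3145] [0.6    0.3357 0.4378]
scene 0.6 10356 [0.6    0.172  0.2706] [0.65   0.3356 0.4382]
[array([-0.0185,  0.1245, -0.4219]), array([-0.0185,  0.1245, -0.4219]), array([-0.0185,  0.1245, -0.4219])]
```

```bash
python3 -m crank '[0.005,-0.04,0.007,-0.14,0, 0.005,-0.04,0.007,-0.14,0, 0.005,-0.04,0.007,-0.14,0, 0.005,-0.04,0.007,-0.14,0, 0.005,-0.04,0.007,-0.14,0, 0.027,-0.03,0,-0.14,0, 0.027,-0.03,0,-0.14,0, 0.027,-0.03,0,-0.14,0, 0.027,-0.03,0,-0.14,0, 0.018,-0.036,0,-0.14,0, 0.018,-0.036,0,-0.14,0, 0.018,-0.036,0,-0.14,0, 0.018,-0.036,0,-0.14,0, 0.018,-0.036,0,-0.14,0, 0.003,-0.038,0,-0.14,0, 0.003,-0.038,0,-0.14,0, 0.003,-0.038,0,-0.01,0, 0.003,-0.038,0,0,0, 0.003,-0.038,0,0,0, 0,-0.038,0,0,0]'; python3 - <<'E'
from h import *
s=read_state(); print(np.arctan2(s["orientation"][1][1],s["orientation"][0][1]), s["q"])
E
```

```text
time_s: 2.1
position: [0.4152, -0.1303, 0.2496]
orientation: [[0.823, 0.568, -0.0], [0.568, -0.823, 0.0], [-0.0, -0.0, -1.0]]
force: [0.9, -0.1, 0.4]
gripper_width: 0.0002
grasp_force: 0.0
-0.9670938651043427 [-4.56055233e-01  1.77096618e-01  1.94776426e+00 -2.08775690e-05
  1.01679191e+00  5.11049615e-01]
```

```bash
python3 -m crank '[0,-0.002,-0.03,0,0, 0,0,-0.03,0,0, 0,0,-0.03,0,0, 0,0,-0.015,0,0, 0,0,-0.007,0,0, 0,0,0,0,0, 0,0,0,0,0]'; for i in 1 2 3 4; do python3 -m crank '[0,0,0,0,0]'|grep force:|head -1; done;  python3 -m crank '[0,0,-0.006,0,0, 0,0,-0.003,0,0, 0,0,-0.003,0,0, 0,0,-0.003,0,0,0,0,0,0,0]'
```

```text
time_s: 2.8
position: [0.4157, -0.1308, 0.1382]
orientation: [[0.823, 0.568, 0.001], [0.568, -0.823, -0.0], [0.0, 0.001, -1.0]]
force: [-0.1, -0.2, 0.7]
gripper_width: 0.0001
grasp_force: 0.0
force: [0.4, 0.1, 0.3]
force: [-0.8, 0.7, 1.1]
force: [0.3, -0.5, 0.4]
force: [0.5, -0.3, 0.5]
time_s: 3.7
position: [0.4152, -0.1306, 0.1222]
orientation: [[0.823, 0.568, -0.001], [0.568, -0.823, 0.0], [-0.0, -0.001, -1.0]]
force: [0.7, 0.6, 0.5]
gripper_width: 0.0
grasp_force: 0.0
```

```bash
for i in 1 2 3 4 5; do python3 -m crank '[0,0,-0.0015,0,0,0,0,-0.0015,0,0]'|egrep 'force: \[|posi'; done; python3 - <<'E'
from h import *
W=pts(cap("top"));print(np.nanmedian(W[265:275,235:250,2]),np.nanmedian(W[200:210,312:325,2]))
E
```

```text
position: [0.4154, -0.1307, 0.1196]
force: [0.5, -0.5, -0.4]
position: [0.4154, -0.1307, 0.1166]
force: [-1.6, -0.1, 3.8]
position: [0.4153, -0.1306, 0.1136]
force: [0.0, 2.0, 2.3]
position: [0.4153, -0.1306, 0.1105]
force: [-0.1, 0.4, 1.3]
position: [0.4154, -0.1307, 0.1075]
force: [-1.6, 1.7, 2.5]
0.41566044376683214 0.10481508905514098
```

```bash
python3 -m crank '[0,0,-0.001,0,0]'|grep posi; for i in $(seq 14); do python3 -m crank '[0,0,0,0,0]'|egrep 'force: \['; done; python3 - <<'E'
from h import *
W=pts(cap("top"));print(np.nanmedian(W[200:210,312:325,2]))
E
echo up; python3 -m crank '[0,0,0.004,0,0,0,0,0.004,0,0,0,0,0.004,0,0,0,0,0.006,0,0,0,0,0.01,0,0]' | grep posi; for i in $(seq 12); do python3 -m crank '[0,0,0,0,0]'|egrep 'force: \['; done
```

```text
position: [0.4154, -0.1307, 0.1066]
force: [-1.2, -0.1, 2.9]
force: [-1.3, 0.8, 2.5]
force: [-1.1, 1.4, 1.9]
force: [-0.8, 0.4, 2.2]
force: [-0.2, -0.7, 1.9]
force: [-0.8, 0.4, 1.1]
force: [-0.5, -0.4, 1.0]
force: [-1.8, 0.3, 1.5]
force: [-1.7, -0.1, 2.4]
force: [-0.4, 0.5, 2.0]
force: [-0.4, 0.0, 1.8]
force: [-1.5, 0.4, 1.3]
force: [-0.6, -0.3, 1.3]
force: [-0.9, -0.1, 1.9]
0.10580500297491452
up
position: [0.4152, -0.1306, 0.135]
force: [0.5, 0.1, -0.7]
force: [0.8, 0.7, -0.9]
force: [-0.6, -0.1, 0.1]
force: [0.0, 0.6, -0.5]
force: [0.2, 0.4, 0.4]
force: [0.0, 0.5, 0.3]
force: [-0.0, -0.5, 0.2]
force: [-0.3, 0.3, 0.5]
force: [-0.5, -0.5, 0.3]
force: [0.0, -0.0, 0.0]
force: [0.7, 0.6, 0.1]
force: [0.6, 1.1, 0.1]
```

```bash
python3 -m crank '[0,0,0.025,0,0, 0,0,0.025,0,0, 0,0,0.025,0,0.43, 0.0235,-0.0332,0,0,0.43, 0.0235,-0.0332,0,0,0.43, 0.0235,-0.0332,0,0,0.43, 0.0235,-0.0332,0,0,0.43, 0.0235,-0.0332,0,0,0.43, 0.0235,-0.033,0,0,0.43, 0,0,-0.02,0,0.43, 0,0,-0.02,0,0.43, 0,0,-0.01,0,0.43,0,0,0,0,0.43]' 5; python3 - <<'E'
from h import *
c=cap("scene"); cv2.imwrite("pics/s1.png",cv2.resize(c["pixels"][130:290,200:400,::-1],(800,640))[:600])
E
```

```text
time_s: 9.3
position: [0.5559, -0.3293, 0.1583]
orientation: [[0.823, 0.568, -0.002], [0.568, -0.823, 0.001], [-0.001, -0.002, -1.0]]
force: [-0.1, 0.3, 0.2]
gripper_width: 0.0408
grasp_force: 0.0
```

View pics/s1.png

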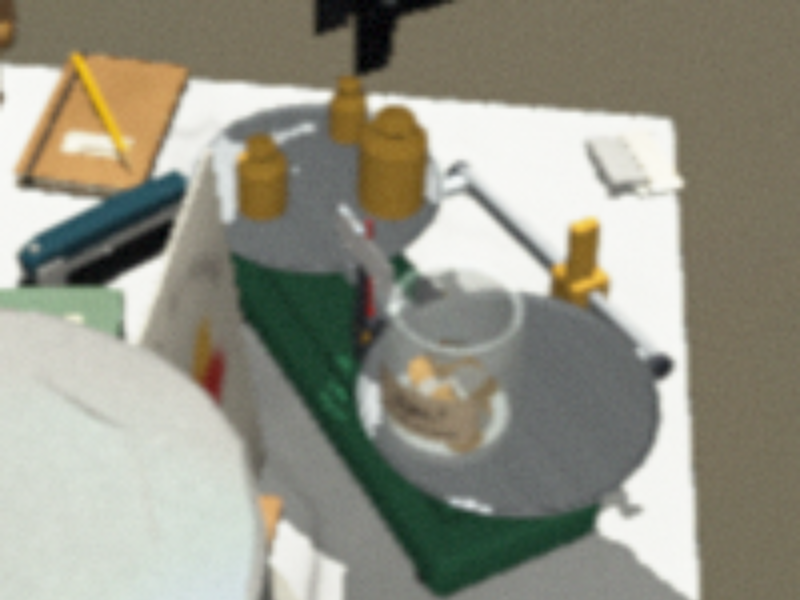

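The zoomed scene view shows the gripper's fingers around crop (355,35), just above the 100 g weight at (349,110). The 500 g weight is at (392,165) and the rider's fin at (583,245). I'll descend onto the weight and grip it.

```bash
python3 -m crank '[0,0,-0.02,0,0.43, 0,0,-0.015,0,0.43, 0,0,-0.012,0,0.43, 0,0,-0.006,0,0.43, 0,0,-0.0035,0,0.43, 0,0,0,0,0.43]' 5 | egrep 'posi|force'; python3 -m crank '[0,0,0,0,0.3, 0,0,0,0,0.22, 0,0,0,0,0.15, 0,0,0,0,0.15, 0,0,0,0,0.15,0,0,0,0,0.15]' 5
```

```text
position: [0.5565, -0.3297, 0.1033]
force: [-0.8, 0.1, -0.9]
grasp_force: 0.0
time_s: 10.55
position: [0.5566, -0.3299, 0.1036]
orientation: [[0.823, 0.568, 0.001], [0.568, -0.823, -0.001], [0.0, 0.001, -1.0]]
force: [-0.0, -1.8, 4.2]
gripper_width: 0.0236
grasp_force: 5.0
```

```bash
python3 -m crank '[0,0,0,0,0.12,0,0,0,0,0.12]' 6| egrep 'posi|force'; python3 -m crank '[0,0,0.003,0,0.12,0,0,0.003,0,0.12,0,0,0.005,0,0.12,0,0,0.01,0,0.12,0,0,0.02,0,0.12,0,0,0.02,0,0.12,0,0,0.03,0,0.12,0,0,0,0,0.12]' | egrep 'posi|force|wid';python3 - <<'E'
from h import *
c=cap("scene"); cv2.imwrite("pics/s2.png",cv2.resize(c["pixels"][90:240,220:400,::-1],(720,600)))
E
```

```text
position: [0.5565, -0.3298, 0.1035]
force: [-0.2, -0.6, 5.9]
grasp_force: 6.0
position: [0.5576, -0.3305, 0.1987]
force: [-0.2, -0.5, -0.7]
gripper_width: 0.0236
grasp_force: 6.0
```

View pics/s2.png

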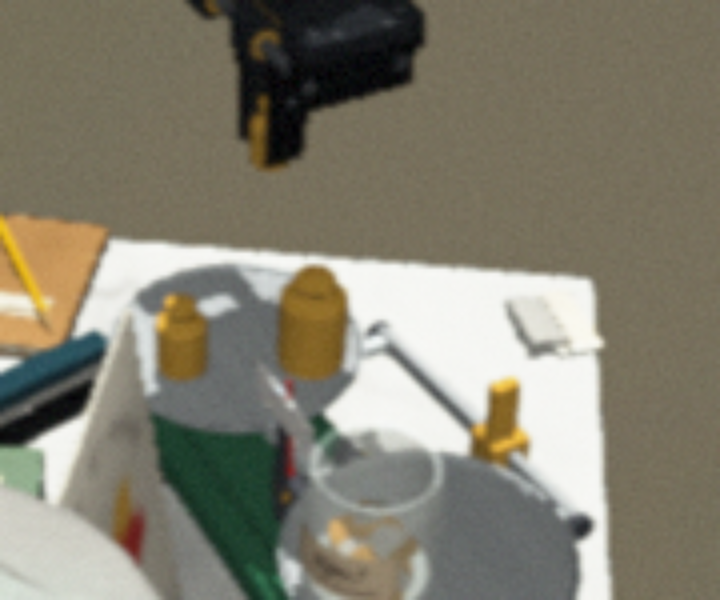

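The zoomed view shows the weight held upright between the fingers, with its foot near (265,165), while the 200 g, the 500 g and the rider have stayed put. Next I'll carry it to the front half of the left pan.

```bash
python3 -m crank '[-0.0232,0.0333,0,0,0.12, -0.0232,0.0333,0,0,0.12, -0.0232,0.0333,0,0,0.12, -0.0232,0.0333,0,0,0.12, -0.0232,0.0333,0,0,0.12, -0.0232,0.0333,0,0,0.12, 0,0,-0.02,0,0.12, 0,0,-0.02,0,0.12, 0,0,-0.015,0,0.12, 0,0,-0.01,0,0.12, 0,0,0,0,0.12, 0,0,0,0,0.12]' | egrep 'posi|force|wid'; for i in 1 2 3 4 5 6; do python3 -m crank '[0,0,-0.0015,0,0.12,0,0,0,0,0.12]'|egrep 'force: \[|posi'; done; python3 - <<'E'
from h import *
W=pts(cap("top"));print(np.nanmedian(W[200:210,312:325,2]))
E
```

```text
position: [0.4172, -0.1299, 0.1292]
force: [0.2, 0.3, -0.2]
gripper_width: 0.0239
grasp_force: 6.0
position: [0.4173, -0.13, 0.128]
force: [-0.7, -1.0, -1.2]
position: [0.4172, -0.1299, 0.1262]
force: [-0.1, -0.0, -1.6]
position: [0.4172, -0.1299, 0.1246]
force: [0.1, -0.5, -1.1]
position: [0.4171, -0.1299, 0.123]
force: [0.2, -0.4, 1.6]
position: [0.4171, -0.1299, 0.1215]
force: [0.3, -0.4, -0.0]
position: [0.4171, -0.1299, 0.12]
force: [0.9, -0.5, -0.8]
0.1005146896653672
```

```bash
for i in 1 2 3 4 5 6; do python3 -m crank '[0,0,-0.0015,0,0.12,0,0,0,0,0.12]'|egrep 'force: \['; done; for i in 1 2 3; do python3 -m crank '[0,0,-0.001,0,0.12,0,0,-0.001,0,0.12,0,0,0,0,0.12,0,0,0,0,0.12]'|egrep 'force: \[|posi'; python3 - <<'E'
from h import *
W=pts(cap("top"));print(np.nanmedian(W[200:210,312:325,2]))
E
done
```

```text
force: [-0.2, 0.0, -0.8]
force: [0.3, 0.4, -0.7]
force: [0.0, -0.2, -0.2]
force: [-0.1, 0.7, -0.4]
force: [-0.5, 0.2, -0.1]
force: [0.4, 0.4, -0.1]
position: [0.4172, -0.1299, 0.1092]
force: [-0.9, 0.3, 0.0]
0.11135111129152209
position: [0.4172, -0.1299, 0.1071]
force: [-0.6, -0.3, 1.1]
0.11334472111339722
position: [0.4172, -0.1299, 0.1051]
force: [-0.5, -0.4, 0.4]
0.11519752986884191
```

```bash
python3 -m crank '[0,0,0,0,0.24,0,0,0,0,0.27,0,0,0,0,0.3,0,0,0,0,0.36,0,0,0,0,0.42,0,0,0,0,0.42]' 3|egrep 'force|wid'; python3 - <<'E'
from h import *
W=pts(cap("top"));print(np.nanmedian(W[200:210,312:325,2]))
E
python3 -m crank '[0,0,0.01,0,0.42,0,0,0.02,0,0.42,0,0,0.03,0,0.42,0,0,0.04,0,0.42,0,0,0,0,0.42,0,0,0,0,0.42,0,0,0,0,0.42,0,0,0,0,0.42,0,0,0,0,0.42,0,0,0,0,0.42]'|grep posi
python3 - <<'E'
from h import *
c=cap("top");W=pts(c);print(np.nanmedian(W[200:210,312:325,2]))
cv2.imwrite("pics/t3.png",cv2.resize(c["pixels"][160:310,200:390,::-1],(760,600)))
c=cap("scene"); cv2.imwrite("pics/s3.png",cv2.resize(c["pixels"][140:290,230:400,::-1],(680,600)))
E
```

```text
force: [0.7, -0.7, -0.6]
gripper_width: 0.0387
grasp_force: 0.0
0.11053781171077437
position: [0.417, -0.1298, 0.2046]
0.1094035770640599
```

View pics/s3.png

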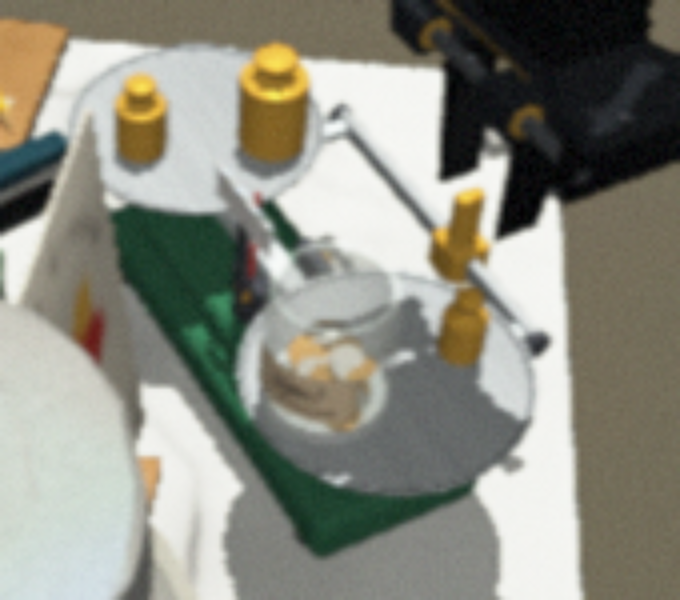

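The scene crop shows the 100 g weight standing upright at (463,330) on the left pan, clear of the gripper. The jar, 200 g and 500 g are in place, and the rider's fin is at (467,215). The beam is nearly level, so next I'll measure the tip and the fin.

```bash
cat >> h.py <<'E'
np.set_printoptions(precision=4,suppress=True)
C=np.array([.5107,-.195]);X=np.array([.825,.5651]);Y=np.array([-.5651,.825])
def look():
    c=cap("scene"); W=pts(c); B=np.stack([(W[...,:2]-C)@X,(W[...,:2]-C)@Y,W[...,2]],-1)
    hsv=cv2.cvtColor(c["pixels"],cv2.COLOR_RGB2HSV); br=cv2.inRange(hsv,(15,120,60),(30,255,255))>0
    f=br&(abs(B[...,0]+.098)<.02)&(abs(B[...,1])<.1)&(B[...,2]>.05)&(B[...,2]<.16)
    p=B[f]; zt=np.percentile(p[:,2],98); t=p[p[:,2]>zt-.006]; b=p[p[:,2]<zt-.036]
    print("fin top",t.mean(0),zt,len(t),"fin mid",p[(p[:,2]<zt-.01)&(p[:,2]>zt-.02)].mean(0),"block",b.mean(0))
    z={}
    for n,cy in(("L",.105),("R",-.105)):
        m=(np.hypot(B[...,0],B[...,1]-cy)<.062)&(B[...,2]>.088)&(B[...,2]<.122)&~br; 
        z[n]=np.median(B[m][:,2]); k=m.sum(); print(n,z[n],k)
    print("beam",.1+(z["R"]-z["L"])/.21)
    return c
E
python3 -c "
from h import *
look()"
```

```text
fin top [-0.0936  0.0324  0.1238] 0.12556476936117214 27 fin mid [-0.0921  0.0339  0.1107] block [-0.0871  0.0369  0.0833]
L 0.10262231489647522 1164
R 0.10846080119619061 885
beam 0.12780231571293046
```

```bash
python3 -m crank '[-0.001,-0.0325,0,0,0.36, -0.001,-0.0325,0,0,0.36, -0.001,-0.0325,0,0,0.36, 0,0,-0.03,0,0.36, 0,0,-0.03,0,0.36,0,0,0,0,0.36]' 3| grep posi; python3 - <<'E'
from h import *
c=look(); p=np.array(read_state()["position"][:2])-C; print(p@X,p@Y)
cv2.imwrite("pics/s4.png",cv2.resize(c["pixels"][150:270,280:420,::-1],(700,600)))
E
```

```text
position: [0.4128, -0.2267, 0.1426]
fin top [-0.0925  0.0336  0.124 ] 0.1253288640954671 25 fin mid [-0.0916  0.0339  0.1103] block [-0.0858  0.0369  0.0816]
L 0.10258994607763339 1163
R 0.1085501769275925 886
beam 0.12838205166647199
-0.09818691403505922 0.02838386083065235
```

View pics/s4.png

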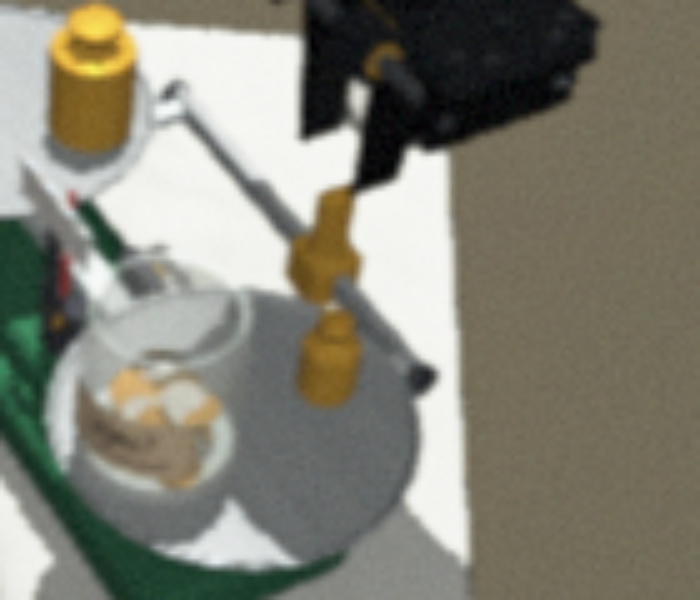

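The view shows the two fingers at crop (320,120) and (375,160), straddling the space above the fin's top at (338,195). I'll go down, grip gently and see where the fin is felt.

```bash
python3 -m crank '[0,0,-0.02,0,0.36, 0,0,-0.015,0,0.36, 0,0,-0.007,0,0.36, 0,0,0,0,0.36, 0,0,0,0,0.25, 0,0,0,0,0.18, 0,0,0,0,0.14, 0,0,0,0,0.11, 0,0,0,0,0.09, 0,0,0,0,0.09]' 3| egrep 'posi|force|wid'; python3 - <<'E'
from h import *
look(); p=np.array(read_state()["position"][:2])-C; print(p@X,p@Y)
E
```

```text
position: [0.4143, -0.2275, 0.1034]
force: [-0.9, 1.1, 3.9]
gripper_width: 0.0107
grasp_force: 3.0
fin top [-0.0868  0.0305  0.1277] 0.1294049954624368 12 fin mid [-0.0858  0.0307  0.115 ] block [-0.0881  0.0338  0.0867]
L 0.10391602129164779 1151
R 0.1072152491074908 883
beam 0.11571060864687152
-0.09791256294534446 0.027759029163015418
```

```bash
python3 -m crank '[0.0007,-0.001,0,0,0.09, 0.0007,-0.001,0,0,0.09, 0.0007,-0.001,0,0,0.09, 0.0007,-0.001,0,0,0.09, 0,0,0,0,0.09, 0,0,0,0,0.14, 0,0,0,0,0.18, 0,0,0,0,0.25, 0,0,0,0,0.36, 0,0,0.01,0,0.36, 0,0,0.02,0,0.36, 0,0,0.03,0,0.36,0,0,0,0,0.36,0,0,0,0,0.36,0,0,0,0,0.36,0,0,0,0,0.36,0,0,0,0,0.36,0,0,0,0,0.36,0,0,0,0,0.36]' 3| egrep 'posi|force|wid'; python3 - <<'E'
from h import *
look(); p=np.array(read_state()["position"][:2])-C; print(p@X,p@Y)
E
```

```text
position: [0.4169, -0.2313, 0.1629]
force: [0.3, -0.4, -0.7]
gripper_width: 0.034
grasp_force: 0.0
fin top [-0.0931  0.0243  0.1246] 0.12647114507812426 23 fin mid [-0.0933  0.026   0.1115] block [-0.0867  0.0306  0.0837]
L 0.10664236639144264 1143
R 0.1044823476536495 869
beam 0.08971419648669932
-0.09789845804888837 0.022967723362797357
```

```bash
python3 -m crank '[-0.02,-0.03,0.02,0,0.36,-0.02,-0.03,0.02,0,0.36,0,-0.04,0,0,0.36,0,0,0,0,0.36,0,0,0,0,0.36,0,0,0,0,0.36,0,0,0,0,0.36,0,0,0,0,0.36,0,0,0,0,0.36]'|grep posi; cat > m.py <<'E'
from h import *
look()
def tb(c):
    W=pts(c); B=np.stack([(W[...,:2]-C)@X,(W[...,:2]-C)@Y,W[...,2]],-1); z=[]
    br=cv2.inRange(cv2.cvtColor(c["pixels"],cv2.COLOR_RGB2HSV),(15,120,60),(30,255,255))>0
    for cy in(.105,-.105):
        m=(np.hypot(B[...,0],B[...,1]-cy)<.062)&(abs(B[...,2]-.106)<.016)&~br; z.append(np.median(B[m][:,2])); print(m.sum())
    print("top",z,.1+(z[1]-z[0])/.21)
tb(dict(np.load("top0.npz"))); tb(cap("top"))
E
python3 m.py
```

```text
position: [0.3772, -0.3309, 0.2032]
fin top [-0.0932  0.0246  0.1243] 0.1260936489319251 25 fin mid [-0.0924  0.026   0.1111] block [-0.0861  0.0308  0.0822]
L 0.10655842568379315 1148
R 0.10456926449174375 877
beam 0.09052780384738385
2063
2089
top [np.float64(0.11675922799178351), np.float64(0.0959365330072336)] 0.0008443095973813541
2021
2208
top [np.float64(0.10729787497215526), np.float64(0.10533882584542381)] 0.09067119463461215
```

```bash
python3 -c "
from bench import *
print(job_done())"
```

```text
the job is handed in; nothing more can be done
None
```

I handed the job in with the pans level and at rest: both cameras put the beam at about 0.09 rad, inside the allowed 0.08–0.12. The 100 g weight now stands on the jar's pan and the rider sits about 5 mm right of where it started. No verdict came back.

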